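# Wedge up a rocking bench centrifuge

## Robot

A 7-joint arm with a two-finger parallel gripper is mounted at the origin on the work surface. World frame = base frame: x ahead of the robot, y to its left, z up, the work surface at z = 0. Lengths are in m, angles in rad, forces in N, time in s.
With the tool pointing down it reaches from about 0.4 to 0.85 m from the base axis. Payload 6.9 kg.
Tool frame: the origin (TCP) lies midway between the tips of the shut fingers; the grasp point (between the pads) lies 19 mm behind it; z points along the fingers, x is the direction in which the jaws open and shut, and the axes are right-handed (so a half turn about z gives the same grasp; the last joint's range is limited). The gripper opens to 85 mm and grips with 20 to 120 N. Pads are 22 mm wide; open, the fingers measure 114 mm over their backs; the gripper's body (76 mm by 85 mm) begins 54 mm behind the grasp point. The pads swing forward as they close: fully open they stand 13 mm farther back than shut.
Start: joints at [1.361, 0.507, -0.238, 1.5, 0.126, 1.149, -0.155], TCP at [0.194, -0.594, 0.196] pointing down, gripper open.
Joint ranges: [-3.08, 3.08], [-0.24, 2.05], [-1.43, 1.35], [0, 2.5], [-1.52, 4.66], [0.17, 1.96], [-2.89, 2.89]. Speed limits (rad/s): [2.39, 2.39, 3.14, 3.14, 3.14, 3.14, 3.14].

## Interface

Orientations are given as a rotation vector (axis times angle).
In Python, from workcell import r, cams gives the robot as it stands.
- The arm moves only by the shell command python3 -m creep 'ROWS' [FORCE]. ROWS is JSON, a list that holds one entry, the list of rows, each a list of 7 numbers: the opening, from -1 (shut) to 1 (fully open), then the shift along the tool's x, y, z in cm, then the turn, a rotation vector about the tool's x, y, z in rad. A call has 1 to 10 rows; each row shifts and turns the commanded pose from where the row before left it, along the tool's axes as they then stand; what a row does not reach is not made up. A row lasts 1/10 s, in which the tool goes at most 50 mm and 8.59 degrees, less where a joint would pass 70% of its speed; a pose out of reach is approached as far as the arm can. A call is refused whole if a number of a shift passes 5 or a number of a turn 0.15, either way. A call with a gripper value outside its range is refused whole. The fingers move at their own pace and stop on an object; FORCE is the grip in N (left out, the last holds). Time passes only in rows, so rows that do not move let the fingers close. It gives the time, the measured TCP pose, the force and the opening at its end, in the units of the state.
- r.get_obs(): the state, without advancing time (a new reading comes with each control period).
- cams.get_image(name): name is "scene" or "top" or "wrist"; returns a dict with "img" (384x512x3 uint8, red, green, blue), "camera_matrix" (3x3 intrinsics, pixels), "pose" (4x4, takes a point from camera to world coordinates). Camera axes: x right, y up, looking along -z (the intrinsics and any distortion apply to the point x, -y, -z); pixel columns grow to the right and rows downward; lengths in m; the calibration is good to about 2 mm. The wrist camera is an equidistant fisheye: a pixel r from the principal point sees the ray r / f radians off the axis. A picture is of the moment at which its call begins. There is no depth.
- r.hand_in(): hands the job in, once; it reports no verdict.
The state is a dict: "clock": time; "q": joint angles; "joint_velocities": joint speeds; "tau": joint torques, N m; "ee_pos": TCP position; "tool_rot": TCP orientation; "contact_force": force on the tool from outside, world axes, zero at the start; "wrist_torque": the same for the moment, N m; "grip_width": opening from 0.0 (shut) to 1.0 (fully open).
Only numpy, scipy, OpenCV 4.12 (cv2) and the standard library are available. Lean on these libraries where they do the work, as an engineer would, in place of code of your own. Each camera call takes 0.05 s, during which the arm holds its last target. There are 200 camera calls.

## Task

The small bench centrifuge rocks because the foot under its far right corner is too short. With the fingertips push the rubber wedge across the bench, thin end first, under that foot until it is snug and the machine stands level and no longer rocks, without picking the wedge up, shoving the centrifuge out of place or disturbing the other things. Test it by pressing firmly down on the corner cap above that foot, and finish while still holding that press, the machine staying level under it.

Things in the scene. Friction and masses are not known exactly. Their poses are not given: they have to be found in the camera images.
- centrifuge: White bench centrifuge, 210 x 210 mm, 2 to 3 kg, loose. Flat top 80 mm above the bench; round lid 148 mm wide, to 98 mm, in the middle. Four square 24 mm rubber feet, 22 mm high, at x, y = +-80 mm; the one at (+80, -80) is too short. Origin: centre of its underside at the level of the long feet's soles (the bench); z up, -x its control side towards the robot, -y its right side.
- foot_spot (a point): Point on the short foot's axis, level with the long feet's soles (at bench height). The short foot ends above it by a gap that differs each time, 6 to 11 mm. Left alone the machine stands level on the other three feet; about 2 to 4 N down on the cap above tips it until the short foot meets what is under it.
- corner_cap: Square grey cap 36 x 36 x 4 mm on top of the corner above the short foot (the other three corners carry the same). Origin: centre of its underside, 80 mm above the bench, at (+84, -84) mm in the centrifuge's frame.
- cap_top (a point): Centre of that cap's top face, 84 mm above the bench while the machine is level: press straight down here. It sinks by about the gap left under the foot; properly wedged, by no more than about 1 mm. A firm press is about 6 to 15 N.
- wedge: Loose black rubber wedge 120 x 50 mm, 130 g, right of the centrifuge, thin end roughly towards the short foot. Origin: centre of its underside; +x to the thin end. Ramp from 2 mm high at x = +60 to 16 mm at x = -30 mm, then a heel block 24 mm high to x = -60 with a flat upright back: push there. Slides with 1 to 2 N; snug, the push rises by several N (above 10 N it shoves the machine); friction holds it.
- reagent_jar: Bystander, leave alone: small amber jar, 42 mm across, 62 mm high, beside the wedge's lane on the robot's side. Origin: centre of its underside.
- stain_jar: Bystander, leave alone: small white jar, 36 mm across, 55 mm high, on the far side of the wedge's lane. Origin: centre of its underside.
- tube_rack: Bystander, leave alone: white tube rack, 70 x 120 mm, about 75 mm high with tubes, beyond the centrifuge. Origin: centre of its underside.
- glove_box: Bystander, leave alone: cardboard glove box 120 x 230 x 75 mm, at the left. Origin: centre of its underside.
- wash_bottle: Bystander, leave alone: white bottle, 68 mm across, 170 mm high, at the left. Origin: centre of its underside.
- soap: Bystander, leave alone: amber bottle, 60 mm across, 140 mm high, at the left. Origin: centre of its underside.
- tip_tray: Bystander, leave alone: grey divided tray 100 x 140 x 45 mm, far right. Origin: centre of its underside.
Not all that is in view belongs to the job. Of the things that look like the wedge, the largest one is meant.

How it is judged:
By the outcome, as a careful person would: the job done as asked, in the order asked, and still so for the second after the job is handed in, while the arm keeps its last pose, push and grip.
It also fails if it takes over 64 s, if anything falls off the work surface, if the arm or the gripper's body presses on something with over 40 N, if the wrist force passes 120 N, or if a joint passes its speed limit or range.

## Working session

There is one attempt and no reset: what is moved stays moved. The work goes in short steps, Python scripts to look and compute and a shell command to move; the robot and the scene stay as the last step left them, time stands still between calls to the robot, and variables do not carry over. Pictures are saved under pics/ and viewed, about 8 in all and at most 12, crops included, and the job is handed in when it is done.

```bash
mkdir -p pics; ls
python3 - <<'E'
from workcell import r,cams
import cv2,numpy as np
np.set_printoptions(precision=4,suppress=True)
for n in("scene","top"):
    d=cams.get_image(n); cv2.imwrite(f"pics/{n}0.png",d["img"][:,:,::-1]); np.savez(f"pics/{n}0.npz",**d)
    print(n,d["camera_matrix"],d["pose"],[k for k in d])
print(r.get_obs())
E
```

```text
pics
scene [[363.5598   0.     253.8989]
 [  0.     363.5598 191.3119]
 [  0.       0.       1.    ]] [[ 0.4366 -0.7303  0.5254  1.1064]
 [ 0.8996  0.357  -0.2514 -0.1974]
 [-0.004   0.5824  0.8129  0.8895]
 [ 0.      0.      0.      1.    ]] ['img', 'camera_matrix', 'pose']
top [[348.4773   0.     252.3904]
 [  0.     348.4773 190.9266]
 [  0.       0.       1.    ]] [[ 0.0019  0.9811 -0.1937  0.4127]
 [-1.      0.0012 -0.0036  0.0578]
 [-0.0033  0.1937  0.9811  1.0982]
 [ 0.      0.      0.      1.    ]] ['img', 'camera_matrix', 'pose']
{'clock': 0.1, 'q': array([ 1.3605,  0.5082, -0.2375,  1.501 ,  0.1257,  1.1489, -0.1548]), 'joint_velocities': array([-0.0009, -0.0022, -0.0015, -0.0012,  0.0002,  0.0014, -0.0013]), 'tau': array([ -0.0048, -62.1841,  -2.1945, -25.0205,   0.0126,   0.0078,
         0.    ]), 'ee_pos': array([ 0.1939, -0.5936,  0.1949]), 'tool_rot': array([-2.5423,  1.844 ,  0.002 ]), 'contact_force': array([ 0.276 ,  0.4875, -0.4946]), 'wrist_torque': array([ 0.009 ,  0.0271, -0.041 ]), 'grip_width': 0.9986646685331987}
```

View pics/top0.png

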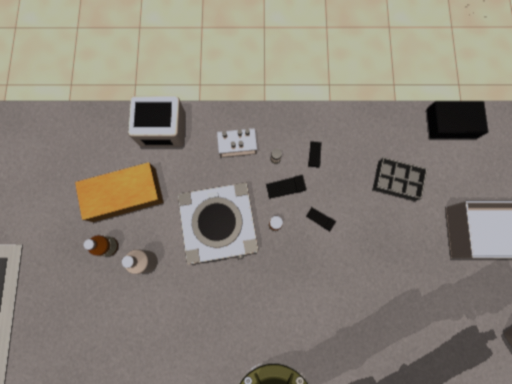

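View pics/scene0.png

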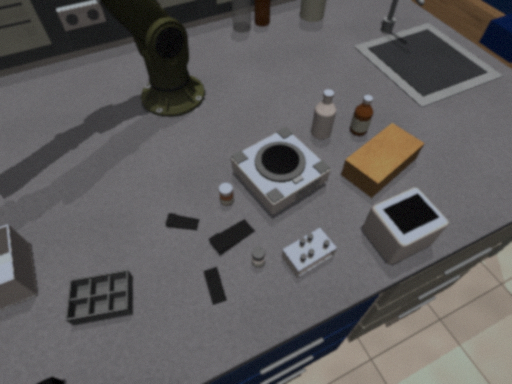

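```bash
cat > h.py <<'E'
import numpy as np,cv2
np.set_printoptions(precision=4,suppress=True)
def ray(d,u,v,z):
    K,P=d["camera_matrix"],d["pose"]
    c=np.array([(u-K[0,2])/K[0,0],-(v-K[1,2])/K[1,1],-1.])
    w=P[:3,:3]@c; return P[:3,3]+w*(z-P[2,3])/w[2]
def proj(d,p):
    K,P=d["camera_matrix"],d["pose"]; c=P[:3,:3].T@(np.array(p)-P[:3,3])
    return np.array([K[0,2]+K[0,0]*c[0]/-c[2],K[1,2]+K[1,1]*c[1]/c[2]])
E
python3 - <<'E'
from h import *
t=np.load("pics/top0.npz"); s=np.load("pics/scene0.npz")
print("tcp in top",proj(t,[.194,-.594,.196]),"base",proj(t,[0,0,0]))
im=t["img"]; m=(im.max(2)<45).astype(np.uint8)
n,l,st,c=cv2.connectedComponentsWithStats(m)
for i in range(1,n):
    if 60<st[i,4]<2000 and 250<c[i][0]<350 and 120<c[i][1]<250:
        ys,xs=np.where(l==i); b=cv2.minAreaRect(np.stack([xs,ys],1).astype(np.float32))
        print("dark",st[i],c[i],b); print([ray(t,*p,.01)[:2] for p in cv2.boxPoints(b)])
for nm,u,v,z in(("reagent",276,223,.062),("stain",277,155,.055)): print(nm,ray(t,u,v,z))
# white body
g=((im.min(2)>150)).astype(np.uint8); g[:, :175]=0; g[:,262:]=0; g[:178]=0; g[270:]=0
ys,xs=np.where(g); b=cv2.minAreaRect(np.stack([xs,ys],1).astype(np.float32)); print(b,[ray(t,*p,.08)[:2] for p in cv2.boxPoints(b)])
a=cv2.resize(im[140:270,170:345],None,fx=4.4,fy=4.4,interpolation=cv2.INTER_CUBIC)
cv2.imwrite("pics/c1.png",np.clip(a[:,:,::-1]*1.3,0,255))
E
```

```text
tcp in top [523.6991 352.6904] base [273.5574 406.7725]
dark [309 142  12  25 245] [314.4694 154.3633] ((314.3936462402344, 154.0207061767578), (10.24897289276123, 24.17706298828125), 3.012787342071533)
[array([ 0.7104, -0.1196]), array([ 0.7921, -0.1262]), array([ 0.7902, -0.1596]), array([ 0.7086, -0.1526])]
dark [267 176  39  22 534] [285.9831 186.5712] ((285.7059326171875, 186.8235321044922), (15.037208557128906, 36.865413665771484), 75.96376037597656)
[array([0.6502, 0.0183]), array([ 0.6797, -0.0967]), array([ 0.6319, -0.1071]), array([0.6029, 0.007 ])]
dark [307 208  28  23 281] [320.7367 218.9644] ((320.2231140136719, 218.98463439941406), (27.163602828979492, 10.915055274963379), 29.744882583618164)
[array([ 0.5445, -0.1056]), array([ 0.5745, -0.1235]), array([ 0.5321, -0.1959]), array([ 0.5025, -0.1778])]
reagent [ 0.5201 -0.0089  0.062 ]
stain [ 0.7328 -0.0149  0.055 ]
((216.67567443847656, 222.5540313720703), (70.36275482177734, 71.18475341796875), 80.53767395019531) [array([0.605 , 0.2894]), array([0.6409, 0.0807]), array([0.4362, 0.0462]), array([0.4029, 0.2473])][ WARN:0@0.132] global loadsave.cpp:1063 imwrite_ Unsupported depth image for selected encoder is fallbacked to CV_8U.
```

View pics/c1.png

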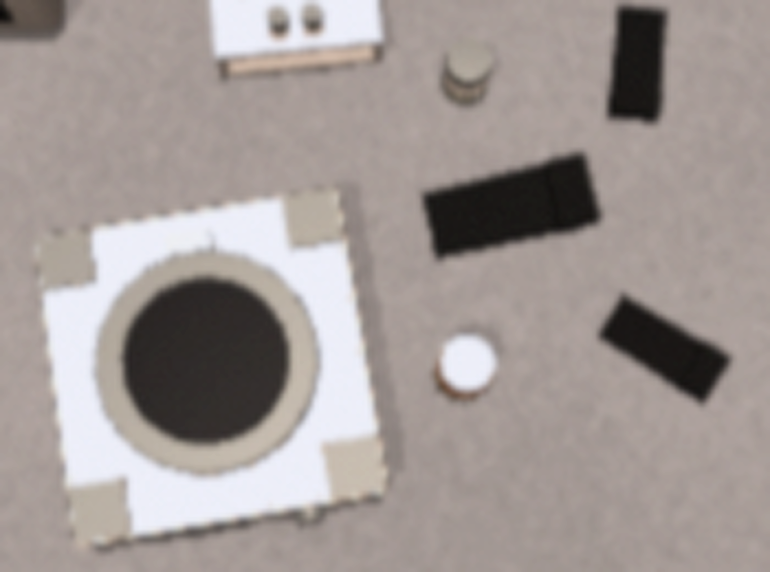

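```bash
cat > g.py <<'E'
from h import *
t=np.load("pics/top0.npz")
c=lambda x,y,z:ray(t,170+(x+.5)/4.4-.5,140+(y+.5)/4.4-.5,z)[:2]
caps=np.array([c(314,218,.084),c(67,259,.084),c(355,467,.084),c(100,512,.084)])
loc=np.array([[84,-84],[84,84],[-84,-84],[-84,84]])/1000
ctr=caps.mean(0); q=caps-ctr
yaw=np.angle(((q[:,0]+1j*q[:,1])*(loc[:,0]-1j*loc[:,1])).sum())
R=lambda a:np.array([[np.cos(a),-np.sin(a)],[np.sin(a),np.cos(a)]])
print("centri",ctr,"yaw",np.degrees(yaw),"resid",(caps-ctr-loc@R(yaw).T)*1000)
foot=ctr+R(yaw)@[.08,-.08]; cap=ctr+R(yaw)@[.084,-.084]
print("foot",foot,"cap",cap)
th=(c(424,193,.002)+c(438,257,.002))/2; he=(c(583,154,.024)+c(600,217,.024))/2
print("thin",th,"heel back",he,"len",np.linalg.norm(th-he),"yaw",np.degrees(np.arctan2(*(th-he)[::-1])))
d=foot-he; print("he->foot dir",np.degrees(np.arctan2(d[1],d[0])),"machine +y dir",np.degrees(yaw)+90)
l=(th-he)/np.linalg.norm(th-he); print("lateral offset of foot from wedge axis mm",1000*(l[0]*d[1]-l[1]*d[0]))
E
python3 g.py; python3 -c "
from workcell import r
from scipy.spatial.transform import Rotation as R
print(R.from_rotvec(r.get_obs()['tool_rot']).as_matrix().round(3))"
```

```text
centri [0.5208 0.1642] yaw 9.7155074287257 resid [[ 0.4638 -0.1732]
 [ 0.5095 -0.0493]
 [-0.0445 -0.0032]
 [-0.9287  0.2256]]
foot [0.6132 0.0988] cap [0.6178 0.0955]
thin [0.6299 0.0131] heel back [ 0.6545 -0.1013] len 0.11705695937681557 yaw 102.16788453716308
he->foot dir 101.68063224834735 machine +y dir 99.7155074287257
lateral offset of foot from wedge axis mm -1.73778907779535
[[ 0.311 -0.951 -0.   ]
 [-0.951 -0.311  0.001]
 [-0.002 -0.    -1.   ]]
```

```bash
cat > st.py <<'E'
import sys
from h import *
from workcell import r
from scipy.spatial.transform import Rotation as R
o=r.get_obs(); M=R.from_rotvec(o['tool_rot']).as_matrix()
print("t",o['clock'],"p",o['ee_pos'],"F",o['contact_force'],"w",round(o['grip_width'],3),"xaxis deg",np.degrees(np.arctan2(M[1,0],M[0,0])),"z",M[:,2])
if len(sys.argv)>3: print("tool shift cm",100*M.T@(np.array(sys.argv[1:4],float)-o['ee_pos']))
E
python3 -m creep '[[[-0.6,0,0,0,0,0,-0.147],[-0.6,0,0,0,0,0,-0.147],[-0.6,0,0,0,0,0,-0.147],[-0.6,0,0,0,0,0,-0.147],[-0.6,0,0,0,0,0,-0.147],[-0.6,0,0,0,0,0,-0.147],[-0.6,0,0,0,0,0,-0.147],[-0.6,0,0,0,0,0,-0.147],[-0.6,0,0,0,0,0,-0.147],[-0.6,0,0,0,0,0,-0.147]]]' 30
python3 st.py 0.661 -0.14 0.15
```

```text
clock: 1.1
ee_pos: [0.1939, -0.5938, 0.1952]
tool_rot: [-3.121, -0.346, 0.0]
contact_force: [-0.2, 0.1, -0.3]
grip_width: 0.198
t 1.1 p [ 0.1939 -0.5938  0.1952] F [-0.1613  0.1472 -0.3245] w 0.198 xaxis deg 12.662210729737712 z [-0.0004  0.001  -1.    ]
tool shift cm [ 55.5273 -34.0346   4.543 ]
```

```bash
python3 -m creep '[[[-0.6,3.9,-2.4,0.3,0,0,0],[-0.6,3.9,-2.4,0.3,0,0,0],[-0.6,3.9,-2.4,0.3,0,0,0],[-0.6,3.9,-2.4,0.3,0,0,0],[-0.6,3.9,-2.4,0.3,0,0,0],[-0.6,3.9,-2.4,0.3,0,0,0],[-0.6,3.9,-2.4,0.3,0,0,0],[-0.6,3.9,-2.4,0.3,0,0,0],[-0.6,3.9,-2.4,0.3,0,0,0],[-0.6,3.9,-2.4,0.3,0,0,0]]]' && python3 -m creep '[[[-0.6,3.9,-2.4,0.3,0,0,0],[-0.6,3.9,-2.4,0.3,0,0,0],[-0.6,3.9,-2.4,0.3,0,0,0],[-0.6,2.5,-1.6,0.3,0,0,0],[-0.6,1.5,-0.9,0.3,0,0,0],[-0.6,0,0,0,0,0,0],[-0.6,0,0,0,0,0,0]]]'
python3 st.py 0.661 -0.14 0.012
python3 - <<'E'
from workcell import cams
import cv2,numpy as np
d=cams.get_image("wrist"); np.savez("pics/w1.npz",**d); cv2.imwrite("pics/w1.png",d["img"][:,:,::-1]); print(d["camera_matrix"],d["pose"])
E
```

```text
clock: 2.1
ee_pos: [0.5247, -0.2751, 0.1653]
tool_rot: [-3.123, -0.337, 0.001]
contact_force: [0.6, -0.5, 0.6]
grip_width: 0.201
clock: 2.8
ee_pos: [0.6558, -0.1496, 0.1502]
tool_rot: [3.123, 0.336, -0.003]
contact_force: [-0.7, -0.6, 0.7]
grip_width: 0.2
t 2.8 p [ 0.6558 -0.1496  0.1502] F [-0.7408 -0.6408  0.6815] w 0.2 xaxis deg 12.26816635499083 z [-0.0015 -0.001  -1.    ]
tool shift cm [ 0.7391 -0.8309 13.8142]
[[297.31863964   0.         256.9648716 ]
 [  0.         297.31863964 187.41130017]
 [  0.           0.           1.        ]] [[ 9.77096891e-01 -2.03597356e-01 -6.18852330e-02  6.40010077e-01]
 [ 2.12792548e-01  9.33489546e-01  2.88646147e-01 -7.53905815e-02]
 [-9.98374241e-04 -2.95203969e-01  9.55433734e-01  3.28563062e-01]
 [ 0.00000000e+00  0.00000000e+00  0.00000000e+00  1.00000000e+00]]
```

View pics/w1.png

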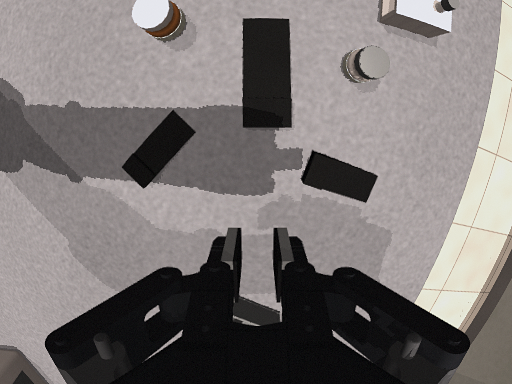

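```bash
cat >> h.py <<'E'
def fray(d,u,v,z):
    K,P=d["camera_matrix"],d["pose"]; a=np.array([u-K[0,2],v-K[1,2]])/K[0,0]; th=np.hypot(*a)
    s=np.sin(th)/th; w=P[:3,:3]@np.array([a[0]*s,-a[1]*s,-np.cos(th)]); return P[:3,3]+w*(z-P[2,3])/w[2]
E
python3 - <<'E'
from h import *
d=np.load("pics/w1.npz")
a,b=fray(d,243,127,.024)[:2],fray(d,292,127,.024)[:2]; e,f=fray(d,243,18,.002)[:2],fray(d,290,19,.002)[:2]
he=(a+b)/2; th=(e+f)/2; print(he,th,np.linalg.norm(th-he),np.linalg.norm(a-b),"yaw",np.degrees(np.arctan2(*(th-he)[::-1])),np.degrees(np.arctan2(*(b-a)[::-1])))
E
```

```text
[ 0.6565 -0.1018] [0.6306 0.015 ] 0.11959453602246284 0.05024907840166718 yaw 102.53231431154653 12.568274626261374
```

```bash
python3 -m creep '[[[-0.6,0.5,-0.35,3,0,0,0],[-0.6,0.5,-0.35,3.5,0,0,0],[-0.6,0,0,3.5,0,0,0],[-0.6,0,0,2.4,0,0,0],[-0.6,0,0,1.0,0,0,0],[-0.6,0,0,0,0,0,0],[-0.6,0,0,0,0,0,0]]]'
python3 st.py 0.664 -0.1407 0.012
```

```text
clock: 3.55
ee_pos: [0.6654, -0.1402, 0.0181]
tool_rot: [3.123, 0.335, 0.002]
contact_force: [0.1, -0.0, 0.5]
grip_width: 0.201
t 3.55 p [ 0.6654 -0.1402  0.0181] F [ 0.1271 -0.0486  0.472 ] w 0.201 xaxis deg 12.246628373421233 z [ 0.0016 -0.0005 -1.    ]
tool shift cm [-0.1488  0.021   0.6083]
```

```bash
python3 -m creep '[[[-0.6,-0.1,0,0.6,0,0,0],[-0.6,0,-1,0,0,0,0],[-0.6,0,-1,0,0,0,0],[-0.6,0,-1,0,0,0,0],[-0.6,0,-1,0,0,0,0],[-0.6,0,-1,0,0,0,0],[-0.6,0,-1,0,0,0,0],[-0.6,0,-1,0,0,0,0],[-0.6,0,-1,0,0,0,0],[-0.6,0,-1,0,0,0,0]]]'
python3 -m creep '[[[-0.6,0,0,0,0,0,0],[-0.6,0,0,0,0,0,0]]]'
python3 st.py
python3 - <<'E'
from workcell import cams
import cv2,numpy as np
d=cams.get_image("wrist"); np.savez("pics/w2.npz",**d); cv2.imwrite("pics/w2.png",d["img"][:,:,::-1])
E
```

```text
clock: 4.55
ee_pos: [0.6445, -0.0507, 0.0107]
tool_rot: [3.123, 0.337, -0.0]
contact_force: [0.1, 0.2, -0.0]
grip_width: 0.201
clock: 4.75
ee_pos: [0.6448, -0.0515, 0.0107]
tool_rot: [3.123, 0.338, 0.0]
contact_force: [-0.3, -0.1, -1.1]
grip_width: 0.201
t 4.75 p [ 0.6448 -0.0515  0.0107] F [-0.3404 -0.1094 -1.0779] w 0.201 xaxis deg 12.345719862954049 z [ 0.0001 -0.0004 -1.    ]
```

View pics/w2.png

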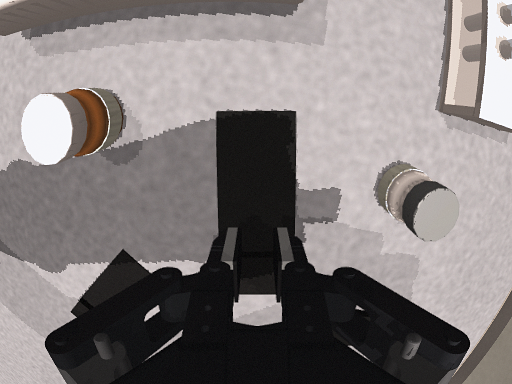

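Run:
```python
from h import *
d=np.load("pics/w2.npz")
e,f=fray(d,217,111,.002)[:2],fray(d,296,111,.002)[:2]; th=(e+f)/2; print(th,np.linalg.norm(e-f), "across",np.degrees(np.arctan2(*(f-e)[::-1])))
u=np.array([-.2125,.977]); print("heel",th-.12*u,"ahead of tcp",(th-.12*u-[.6448,-.0515])@u, "lateral",(th-[.6448,-.0515])@[.977,.2125])
foot=np.array([.6132,.0988]);print("thin to foot centre",(foot-th)@u,(foot-th)@[.977,.2125])
print(fray(d,257,292,.024))
```

```text
[0.6301 0.0151] 0.049504990585119875 across 12.342665084717511
heel [ 0.6556 -0.1022] ahead of tcp -0.051819560915946236 lateral -0.00018775789901380284
thin to foot centre 0.08541543091594626 0.0012533078990137302
[ 0.6557 -0.1003  0.024 ]
```

The wedge hasn't moved: the part-open tips stand higher than the TCP and passed over it. I'll lift, go back, shut the fingers and retry lower.

```bash
python3 -m creep '[[[-0.6,0,0,-2,0,0,0],[-0.6,0,0,-2,0,0,0],[-0.6,0,3,0,0,0,0],[-0.6,0,3,0,0,0,0],[-0.6,0,3,0,0,0,0],[-1,0,0.3,0,0,0,0],[-1,0,0,0,0,0,0],[-1,0,0,0,0,0,0]]]'
python3 st.py 0.664 -0.1407 0.010
```

```text
clock: 5.6
ee_pos: [0.6644, -0.1413, 0.0506]
tool_rot: [-3.122, -0.338, 0.0]
contact_force: [0.3, 0.7, 0.7]
grip_width: 0.003
t 5.6 p [ 0.6644 -0.1413  0.0506] F [0.2632 0.6538 0.7493] w 0.003 xaxis deg 12.350542794571718 z [-0.0002  0.0011 -1.    ]
tool shift cm [-0.0239 -0.0608  4.0649]
```

```bash
cat > thin.py <<'E'
from h import *
from workcell import cams
import time
d=cams.get_image("wrist"); n=f"pics/w_{int(time.time())}"; np.savez(n+".npz",**d); cv2.imwrite(n+".png",d["img"][:,:,::-1]); print(n)
col=d["img"][:,245:270].max(2).mean(1); 
print(col[:240:6].astype(int))
r0=np.where((col[:-6]>70)&(col[6:]<40))[0]
if len(r0):
    v=r0[0]+6; th=fray(d,257,v,.002)[:2]; u=np.array([-.2125,.977]); print("row",v,"thin",th,"to foot",(np.array([.6132,.0988])-th)@u)
E
python3 -m creep '[[[-1,0,0,2,0,0,0],[-1,0,0,2,0,0,0],[-1,0,0,0,0,0,0],[-1,0,-1,0,0,0,0],[-1,0,-1,0,0,0,0],[-1,0,-1,0,0,0,0],[-1,0,-0.7,0,0,0,0],[-1,0,-0.7,0,0,0,0],[-1,0,-0.7,0,0,0,0]]]'
python3 st.py; python3 thin.py
```

```text
clock: 6.5
ee_pos: [0.6536, -0.0919, 0.011]
tool_rot: [3.123, 0.337, 0.0]
contact_force: [-0.7, -0.7, 0.5]
grip_width: 0.002
t 6.5 p [ 0.6536 -0.0919  0.011 ] F [-0.7103 -0.6537  0.4757] w 0.002 xaxis deg 12.324839757511038 z [ 0.0003 -0.0002 -1.    ]
pics/w_1796415699
[211 212 212 211 215 211 211 217  39  39  39  39  38  39  39  39  39  38
  38  38  24  24  24  25  25  24  25  25  25  25  24  25  12  24  23  24
  24  21  66  72]
row 46 thin [0.6306 0.0147] to foot 0.0858225804174788
```

Run:
```python
from h import *
import cv2
from workcell import cams
d=cams.get_image("scene"); np.savez("pics/s2.npz",**d)
for p in([.6536,-.0919,.011],[.6556,-.1022,.024]): print(proj(d,p))
a=cv2.resize(d["img"][170:300,150:290],None,fx=4.3,fy=4.3,interpolation=cv2.INTER_CUBIC)
b=cv2.imread("pics/w_1796415699.png")
cv2.imwrite("pics/s2c.png",np.clip(1.0*a[:,:,::-1],0,255).astype(np.uint8));
```

```text
[217.027  244.5501]
[213.3001 244.4171]
```

View pics/s2c.png

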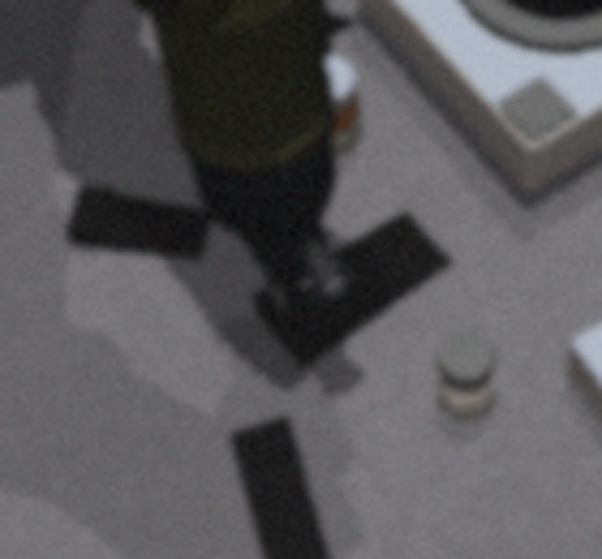

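```bash
python3 -m creep '[[[-1,0,2.5,0,0,0,0],[-1,0,2.5,0,0,0,0],[-1,0,0,0.3,0,0,0],[-1,0,0,0.3,0,0,0],[-1,0,0,0,0,0,0]]]'
python3 -m creep '[[[-1,0,0,0.3,0,0,0],[-1,0,0,0.2,0,0,0],[-1,0,0,0,0,0,0]]]'
python3 - <<'E'
from h import *
d=np.load("pics/w_1796415699.npz"); P=d["pose"]
c=P[:3,:3].T@(np.array([.6536,-.0919,.011])-P[:3,3]); th=np.arctan2(np.hypot(c[0],c[1]),-c[2]); a=th*297.3/np.hypot(c[0],c[1]); print("tcp px",257+c[0]*a,187.4-c[1]*a, "heel check",fray(d,257,160,.024))
a=d["img"][130:330,140:380]; cv2.imwrite("pics/wc.png",np.clip(cv2.resize(a,None,fx=3,fy=3,interpolation=cv2.INTER_CUBIC)[:,:,::-1].astype(float)*2.5,0,255).astype(np.uint8))
E
```

```text
clock: 7.1
ee_pos: [0.6638, -0.1403, 0.0041]
tool_rot: [-3.122, -0.338, 0.001]
contact_force: [-0.1, 0.6, 0.4]
grip_width: -0.002
clock: 7.4
ee_pos: [0.6641, -0.1408, -0.0006]
tool_rot: [-3.123, -0.338, 0.001]
contact_force: [-0.0, -0.6, -0.2]
grip_width: 0.0
tcp px 256.5796096702462 217.71408451883696 heel check [ 0.6451 -0.0518  0.024 ]
```

View pics/wc.png

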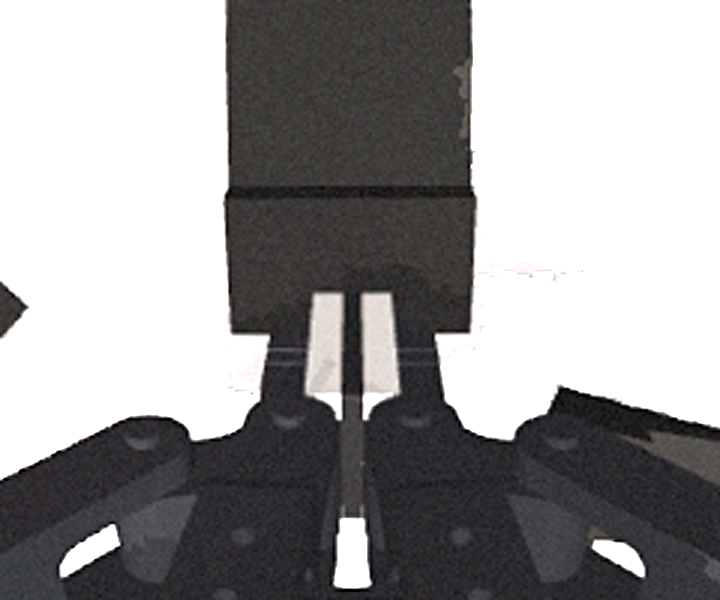

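```bash
python3 - <<'E'
from h import *
d=np.load("pics/w_1796415699.npz"); u=np.array([-.2125,.977])
for z in(.011,.02,.03,.04,.05): print(z,(fray(d,257,228,z)[:2]-[.6536,-.0919])@u)
E
python3 -m creep '[[[-1,0,0,0.3,0,0,0],[-1,0,0,0.3,0,0,0],[-1,0,0,0.3,0,0,0],[-1,0,0,0,0,0,0]]]'; python3 -m creep '[[[-1,0,0,0.2,0,0,0],[-1,0,0,0.2,0,0,0],[-1,0,0,0,0,0,0]]]'
```

```text
0.011 -0.0073842391006332855
0.02 -0.003193534615017889
0.03 0.0014628037023325822
0.04 0.006119142019683077
0.05 0.010775480337033535
clock: 7.8
ee_pos: [0.6639, -0.1413, -0.01]
tool_rot: [-3.123, -0.337, 0.001]
contact_force: [0.2, -0.2, 0.5]
grip_width: -0.001
clock: 8.1
ee_pos: [0.6641, -0.1413, -0.0136]
tool_rot: [-3.123, -0.337, 0.001]
contact_force: [-0.5, 0.9, 0.1]
grip_width: -0.001
```

```bash
python3 -m creep '[[[-1,0,0,0.3,0,0,0],[-1,0,0,0.3,0,0,0],[-1,0,0,0,0,0,0]]]'; python3 -m creep '[[[-1,0,0,0.2,0,0,0],[-1,0,0,0.2,0,0,0],[-1,0,0,0,0,0,0]]]'; python3 -m creep '[[[-1,0,0,0.2,0,0,0],[-1,0,0,0.1,0,0,0],[-1,0,0,0,0,0,0]]]'
```

```text
clock: 8.4
ee_pos: [0.6639, -0.1414, -0.0199]
tool_rot: [-3.123, -0.337, 0.001]
contact_force: [0.9, 1.0, -0.2]
grip_width: -0.001
clock: 8.7
ee_pos: [0.6641, -0.1413, -0.0237]
tool_rot: [-3.123, -0.337, 0.001]
contact_force: [-0.2, -0.1, -0.1]
grip_width: 0.003
clock: 9.0
ee_pos: [0.6642, -0.1413, -0.0265]
tool_rot: [-3.123, -0.337, 0.0]
contact_force: [-1.0, -0.6, -0.4]
grip_width: 0.0
```

```bash
for i in 1 2; do python3 -m creep '[[[-1,0,0,0.2,0,0,0],[-1,0,0,0,0,0,0]]]' | sed -n '2p;4p'; done; python3 -m creep '[[[-1,0,0,0.2,0,0,0],[-1,0,0,0,0,0,0]]]' | sed -n '2p;4p'
```

```text
ee_pos: [0.6642, -0.1413, -0.0286]
contact_force: [-0.3, -0.1, 1.0]
ee_pos: [0.6642, -0.1414, -0.0306]
contact_force: [0.3, -0.0, -0.2]
ee_pos: [0.6642, -0.1414, -0.0326]
contact_force: [0.8, 0.4, 0.2]
```

```bash
python3 -m creep '[[[-1,0,-1,0,0,0,0],[-1,0,-1,0,0,0,0],[-1,0,-0.5,0,0,0,0],[-1,0,-0.5,0,0,0,0],[-1,0,-0.5,0,0,0,0],[-1,0,-0.5,0,0,0,0],[-1,0,-0.5,0,0,0,0],[-1,0,-0.5,0,0,0,0]]]'
python3 thin.py
```

```text
clock: 10.4
ee_pos: [0.6537, -0.0924, -0.0322]
tool_rot: [3.123, 0.336, 0.0]
contact_force: [0.6, -1.4, 0.9]
grip_width: 0.001
pics/w_1796415788
[41 41 40 41 41 41 41 41 41 41 40 41 40 41 41 41 42 42 42 41 42 26 26 26
 26 26 27 26 26 27 26 25 26 25 25 26 25 25 26 26]
row 268 thin [ 0.6575 -0.1088] to foot 0.21220767882181807
```

```bash
python3 -m creep '[[[-1,0,-1,0,0,0,0],[-1,0,-1,0,0,0,0],[-1,0,-1,0,0,0,0],[-1,0,-1,0,0,0,0],[-1,0,-1,0,0,0,0],[-1,0,-0.5,0,0,0,0],[-1,0,-0.5,0,0,0,0],[-1,0,0,0,0,0,0]]]'
python3 - <<'E'
from h import *
from workcell import cams
d=cams.get_image("wrist"); np.savez("pics/w3.npz",**d); cv2.imwrite("pics/w3.png",np.clip(d["img"][:,:,::-1]*1.4,0,255).astype(np.uint8))
t=cams.get_image("top"); np.savez("pics/t3.npz",**t)
E
```

```text
clock: 11.25
ee_pos: [0.6407, -0.0328, -0.0323]
tool_rot: [-3.123, -0.338, 0.0]
contact_force: [-0.2, 0.0, 0.0]
grip_width: 0.001
```

View pics/w3.png

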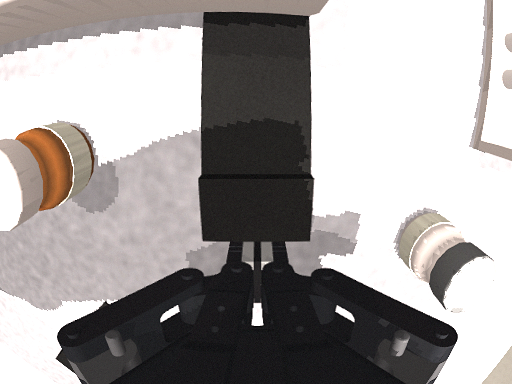

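```bash
python3 - <<'E'
from h import *
d=np.load("pics/w3.npz"); u=np.array([-.2125,.977])
a,b=fray(d,199,241,.024)[:2],fray(d,313,241,.024)[:2]; he=(a+b)/2
print(he,np.linalg.norm(b-a),np.degrees(np.arctan2(*(b-a)[::-1])),"tcp->heel",(he-[.6407,-.0328])@u,"heel->foot",(np.array([.6132,.0988])-he)@u,(np.array([.6132,.0988])-he)@[.977,.2125])
E
python3 -m creep '[[[-1,0,-0.5,0,0,0,0],[-1,0,-0.5,0,0,0,0]]]'|sed -n '2p;4p'
```

```text
[ 0.638  -0.0214] 0.053230460425751774 12.392732570146688 tcp->heel 0.011731910295345177 heel->foot 0.12268503970465483 0.0013387682257340328
ee_pos: [0.6386, -0.0244, -0.0324]
contact_force: [-1.2, -0.4, 0.8]
```

```bash
for i in 1; do python3 -m creep '[[[-1,0,-0.3,0,0,0,0],[-1,0,-0.2,0,0,0,0]]]'|sed -n '2p;4p'; done;  python3 -m creep '[[[-1,0,-0.2,0,0,0,0],[-1,0,-0.2,0,0,0,0]]]'|sed -n '2p;4p';python3 -m creep '[[[-1,0,-0.2,0,0,0,0]]]'|sed -n '2p;4p'
```

```text
ee_pos: [0.6375, -0.0187, -0.0323]
contact_force: [0.1, -0.8, 0.1]
ee_pos: [0.6368, -0.0153, -0.0323]
contact_force: [-0.0, -0.4, -0.4]
ee_pos: [0.6364, -0.0134, -0.0323]
contact_force: [0.5, -0.7, -1.1]
```

```bash
python3 -m creep '[[[-1,0,-0.2,0,0,0,0],[-1,0,-0.2,0,0,0,0]]]'|sed -n '2p;4p';python3 -m creep '[[[-1,0,-0.2,0,0,0,0]]]'|sed -n '2p;4p'
```

```text
ee_pos: [0.6355, -0.0094, -0.0323]
contact_force: [0.6, -0.7, -0.3]
ee_pos: [0.6352, -0.0079, -0.0323]
contact_force: [1.3, -4.9, 1.0]
```

```bash
python3 -m creep '[[[-1,0,0,0,0,0,0]]]'|sed -n '2p;4p';python3 -m creep '[[[-1,0,-0.05,0,0,0,0],[-1,0,0,0,0,0,0]]]'|sed -n '2p;4p'
```

```text
ee_pos: [0.6351, -0.0078, -0.0323]
contact_force: [-0.1, -1.7, 0.7]
ee_pos: [0.6351, -0.0078, -0.0323]
contact_force: [0.3, -3.7, 0.7]
```

```bash
python3 -m creep '[[[-1,0,-0.1,0,0,0,0],[-1,0,0,0,0,0,0]]]'|sed -n '2p;4p';python3 -m creep '[[[-1,0,-0.05,0,0,0,0],[-1,0,0,0,0,0,0]]]'|sed -n '2p;4p'
```

```text
ee_pos: [0.635, -0.0076, -0.0323]
contact_force: [1.2, -5.2, -0.2]
ee_pos: [0.635, -0.0076, -0.0323]
contact_force: [1.0, -6.8, 0.9]
```

```bash
python3 -m creep '[[[-1,0,0.5,0,0,0,0],[-1,0,1.5,0,0,0,0],[-1,0,0,-3,0,0,0],[-1,0,0,-4,0,0,0],[-1,0,0,-4,0,0,0],[-1,0,0,-4,0,0,0],[-1,0,0,-2,0,0,0],[-1,0,0,0,0,0,0]]]'
python3 st.py 0.6178 0.0955 0.08
python3 - <<'E'
from h import *
from workcell import cams
d=cams.get_image("wrist"); np.savez("pics/w4.npz",**d); cv2.imwrite("pics/w4.png",d["img"][:,:,::-1])
t=cams.get_image("top"); np.savez("pics/t4.npz",**t)
E
```

```text
clock: 13.85
ee_pos: [0.641, -0.0251, 0.1414]
tool_rot: [3.123, 0.337, 0.01]
contact_force: [-0.1, -0.4, 1.0]
grip_width: 0.002
t 13.85 p [ 0.641  -0.0251  0.1414] F [-0.1086 -0.384   0.9527] w 0.002 xaxis deg 12.300512475186611 z [ 0.0061  0.0006 -1.    ]
tool shift cm [  0.2632 -12.2817   6.1376]
```

View pics/w4.png

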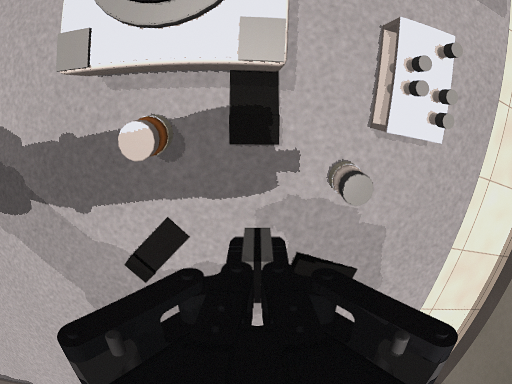

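Run:
```python
from h import *
d=np.load("pics/w4.npz")
print("cap",fray(d,262,39.5,.084), [fray(d,*p,.084)[:2] for p in((238,60),(285,61),(240,18),(286,18))])
a,b=fray(d,230,144,.024),fray(d,280,144,.024); print("heel",(a+b)/2)
im=np.load("pics/t4.npz")["img"]; i0=np.load("pics/top0.npz")["img"]
def f(im):
    m=(im.min(2)>150).astype(np.uint8); m[:,:175]=0; m[:,225:]=0; m[:178]=0; m[270:]=0
    ys,xs=np.where(m); return xs.mean(),ys.mean(),m.sum()
print(f(i0),f(im))
```

```text
cap [0.6192 0.0962 0.084 ] [array([0.6045, 0.076 ]), array([0.6404, 0.0831]), array([0.5986, 0.1102]), array([0.6336, 0.1182])]
heel [0.6337 0.0041 0.024 ]
(np.float64(199.44184231069477), np.float64(224.14051522248243), np.uint64(1281)) (np.float64(199.4435196195006), np.float64(226.79013079667064), np.uint64(1682))
```

```bash
python3 -m creep '[[[-1,0.2,-3,0,0,0,0],[-1,0.2,-3,0,0,0,0],[-1,0,-3,0,0,0,0],[-1,0,-2.3,1,0,0,0],[-1,0,-1,2,0,0,0],[-1,0,0,2,0,0,0],[-1,0,0,1,0,0,0],[-1,0,0,0,0,0,0]]]'
python3 st.py 0.6185 0.096 0.047
```

```text
clock: 14.75
ee_pos: [0.6151, 0.0949, 0.0751]
tool_rot: [3.123, 0.337, -0.008]
contact_force: [-0.1, -0.5, 0.8]
grip_width: -0.001
t 14.75 p [0.6151 0.0949 0.0751] F [-0.0929 -0.5351  0.7544] w -0.001 xaxis deg 12.309220869538303 z [-0.0047 -0.0009 -1.    ]
tool shift cm [ 0.3704 -0.0306  2.8035]
```

```bash
python3 -m creep '[[[-1,0.2,0,0.7,0,0,0],[-1,0,0,0.5,0,0,0],[-1,0,0,0.4,0,0,0],[-1,0,0,0,0,0,0]]]'|sed -n '2p;4p'; python3 -m creep '[[[-1,0,0,0.3,0,0,0],[-1,0,0,0,0,0,0]]]'|sed -n '2p;4p'; python3 -m creep '[[[-1,0,0,0.2,0,0,0]]]'|sed -n '2p;4p'
```

```text
ee_pos: [0.6184, 0.0961, 0.0614]
contact_force: [0.3, 0.5, -0.4]
ee_pos: [0.6185, 0.0963, 0.0586]
contact_force: [-0.4, 1.1, 0.5]
ee_pos: [0.6188, 0.0965, 0.057]
contact_force: [-0.0, 0.3, -0.0]
```

```bash
for i in 1; do python3 -m creep '[[[-1,0,0,0.2,0,0,0],[-1,0,0,0.2,0,0,0]]]'|sed -n '2p;4p'; done; python3 -m creep '[[[-1,0,0,0.2,0,0,0]]]'|sed -n '2p;4p'; python3 -m creep '[[[-1,0,0,0.2,0,0,0]]]'|sed -n '2p;4p'
```

```text
ee_pos: [0.6186, 0.0964, 0.0526]
contact_force: [-0.7, 0.7, -0.4]
ee_pos: [0.6185, 0.0964, 0.0505]
contact_force: [0.0, -0.4, -0.2]
ee_pos: [0.6185, 0.0963, 0.0485]
contact_force: [-0.5, -0.1, 7.5]
```

```bash
python3 -m creep '[[[-1,0,0,0.1,0,0,0]]]'|sed -n '2p;4p'; python3 -m creep '[[[-1,0,0,0.1,0,0,0]]]'|sed -n '2p;4p'
```

```text
ee_pos: [0.6187, 0.0963, 0.0484]
contact_force: [-2.7, -1.2, 12.9]
ee_pos: [0.6188, 0.0963, 0.0482]
contact_force: [-5.3, -2.0, 20.3]
```

```bash
python3 -m creep '[[[-1,0,0,-0.1,0,0,0],[-1,0,0,0,0,0,0],[-1,0,0,0,0,0,0]]]'|sed -n '2p;4p'
```

```text
ee_pos: [0.6187, 0.0963, 0.0484]
contact_force: [-1.5, -1.0, 8.3]
```

```bash
python3 -m creep '[[[-1,0,0,0.02,0,0,0],[-1,0,0,0,0,0,0],[-1,0,0,0,0,0,0],[-1,0,0,0,0,0,0],[-1,0,0,0,0,0,0]]]'|sed -n '1,4p'
python3 - <<'E'
from h import *
from workcell import cams
s0=np.load("pics/scene0.npz")["img"]; d=cams.get_image("scene"); s=d["img"]
f=lambda a:cv2.resize(a[110:290,155:345],None,fx=2.1,fy=3.0)[:,:,::-1]
cv2.imwrite("pics/cmp.png",np.hstack([cv2.resize(a[110:290,155:345],None,fx=2.1,fy=2.1,interpolation=cv2.INTER_CUBIC)[:,:,::-1] for a in(s0,s)]))
# shift of centrifuge's left-far-side patch (bystander-free) by phase correlation
g=[cv2.cvtColor(a,cv2.COLOR_RGB2GRAY).astype(np.float32) for a in(s0,s)]
for nm,(y0,y1,x0,x1) in {"left caps":(150,200,295,335),"lid":(138,185,255,310),"rack":(225,275,280,340),"stain":(243,270,248,270)}.items():
    print(nm,cv2.phaseCorrelate(g[0][y0:y1,x0:x1],g[1][y0:y1,x0:x1]))
E
```

```text
clock: 16.85
ee_pos: [0.6187, 0.0963, 0.0484]
tool_rot: [3.123, 0.337, 0.001]
contact_force: [-2.9, -1.4, 9.6]
left caps ((0.031336886665165764, -0.048363664225004044), 1.0161549954414368)
lid ((-0.13273781502119775, 0.46544570308486755), 0.479284491803911)
rack ((0.07210101232096378, -0.007503377129225441), 1.0556079320907592)
stain ((-0.020666924808381282, 0.2921054704049073), 1.0913176477691273)
```

View pics/cmp.png

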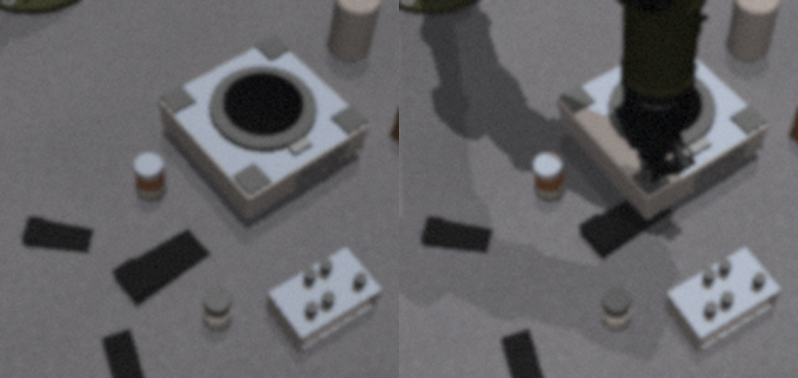

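The centrifuge stands where it was, the wedge is under the corner, nothing else has moved, and the press holds steady at 9.6 N.

```bash
python3 -c "
from workcell import r
print(r.hand_in())"; python3 st.py
```

```text
the job is handed in; nothing more can be done
None
the job is handed in; nothing more can be done
```

I pushed the wedge thin end first under the short foot until it stalled at about 7 N. I then pressed straight down on the corner cap and handed the job in at about 17 s, still holding roughly 9.6 N.

**Last checks**
- **Sink:** the cap gave by well under 1 mm from contact to the hold.
- **Centrifuge:** its far side moved less than 0.1 px in the scene view. The lid comparison was unusable because the arm covered part of it.
- **Other things:** the tube rack moved less than 0.1 px. The stain jar read about 0.3 px, and I put that down to the arm's shadow. By eye, the reagent jar and the two smaller wedges had not moved.

**What went wrong or disagreed**
- **Two missed pushes:** the first two passes went over the wedge without touching it. The reported TCP height reads about 35 mm lower than the real fingertips, so I went lower until the wedge moved.
- **Press overshoot:** while setting the press, the force briefly reached 20 N, above the 6 to 15 N range. I eased it back before the hold.

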